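# Push a carton square into the corner stop

## Task

Get the small white carton ready for labelling: with the fingers, push it across the table into the wooden corner stop until one long side lies flush along the long batten and its end butts against the short batten. Only push it from outside: never take it between the fingers, and do not lift or tip it. Leave the jar, the tape measure and the tape roll undisturbed, and draw back when the carton is seated.

Things in the scene. Friction and masses are not known exactly. Their poses are not given: they have to be found in the camera images.
- carton: loose closed whitish cardboard carton, a 60 x 120 x 52 mm box, 0.2 to 0.4 kg. Origin: centre of its underside; x axis across (60 mm), y along the length (120 mm), z up. It starts askew, on the robot's side of the long batten and left of the short one, its x axis roughly away from the robot.
- corner_stop: fixed L of two brown wooden battens, 18 mm thick, 25 mm high. Origin: inner corner, on the table; x points roughly away from the robot, y to its left. Long batten's inner face: plane x = 0, y 0 to 150 mm. Short batten's inner face: plane y = 0, x -8 (dust gap) to -58 mm. The carton belongs at x < 0, y > 0: seated, its origin is at x = -30, y = +60 mm here, its length along y.
- jar: bystander: clear parts jar with a pale screw cap, 44 mm diameter, 82 mm high, standing to the right of the carton; origin at the centre of its underside
- measure: bystander: yellow tape measure, 36 x 83 x 62 mm, standing beyond the long batten; origin at the centre of its underside
- roll: bystander: black tape roll lying flat, 102 mm diameter, 19 mm high, to the right near the table's front edge; origin at the centre of its underside

How it is judged:
By the outcome, as a careful person would: the job done as asked, in the order asked, and still so for the second after the job is handed in, with the robot touching nothing.
It also fails if it takes over 58 s, if anything falls off the work surface, if the arm or the gripper's body presses on something with over 40 N, if the wrist force passes 120 N, or if a joint passes its speed limit or range.

## Robot

A 6-joint arm with a two-finger parallel gripper is mounted at the origin on a cart in front of the work surface, level with it; the furniture and walls round the work are solid. World frame = base frame: x ahead of the robot, y to its left, z up, the work surface at z = 0. Lengths are in mm, angles in rad, forces in N, time in s.
With the tool pointing down it reaches from about 350 to 875 mm from the base axis. Payload 4.2 kg.
Tool frame: the origin (TCP) lies on the centre line of the jaws, within the pads' length; the fingertips stand 22 mm ahead of it and the grasp point (between the pads) lies 3 mm ahead of it; z points along the fingers, y is the line along which they close (so a half turn about z gives the same grasp; the last joint's range is limited). The gripper opens to 87 mm and grips with 3 to 60 N. Pads are 19 mm wide; open, the fingers measure 117 mm over their backs; the gripper's body (75 mm by 190 mm) begins 51 mm behind the grasp point.
Start: joints at [1.53, 0.385, 0.008, 0, -1.194, -0.259], TCP at [184.548, 597.111, 244.55] pointing down, gripper open.
Joint ranges: [-3.14, 3.14], [-1.21, 2.06], [-1.07, 1.41], [-3.16, 2.05], [-2.99, -0.16], [-3.1, 3.1]. Speed limits (rad/s): [2.79, 2.79, 3.14, 3.14, 3.14, 3.14].

## Interface

Orientations are given as a unit quaternion [x, y, z, w].
In Python, from bench import telemetry, viewer, workorder gives the robot as it stands. The module is installed in compiled form; this text tells all that it offers.
- The arm moves only by the shell command python3 -m handwheel 'ROWS' [FORCE]. ROWS is a JSON object of lists of equal length, an entry for each row: "gripper": the closure in counts, from 0 (fully open) to 255 (shut); "travel": the shift along the world's x, y, z in mm, a list of three; "spin": the turn about the world's z in rad. In form: {"gripper": [gripper, ...], "travel": [[dx, dy, dz], ...], "spin": [spin, ...]}. A call has 1 to 5 rows; each row shifts and turns the commanded pose from where the row before left it; what a row does not reach is not made up. A row lasts 1/10 s, in which the tool goes at most 50 mm and 8.59 degrees, less where a joint would pass 70% of its speed; a pose out of reach is approached as far as the arm can. A call with a gripper value outside its range is refused whole. The fingers move at their own pace and stop on an object; FORCE is the grip in N (left out, the last holds). Time passes only in rows, so rows that do not move let the fingers close. It gives the time, the measured TCP pose, the force, the opening and the grip force at its end, in the units of the state.
- telemetry.get_obs(): the state, without advancing time (a new reading comes with each control period).
- viewer.get_image(name): name is "side" or "top"; returns the picture (384x512x3 uint8, blue, green, red); there is no depth.
- viewer.calibration(name): a dict with "K" (3x3 intrinsics, pixels), "rvec" (rotation vector, rad) and "tvec" (3), from world to camera coordinates, as OpenCV has them. Camera axes: x right, y down, z forward; pixel columns grow to the right and rows downward; lengths in mm; the calibration is good to about 2 mm. A picture is of the moment at which its call begins. calibration takes no time and is no camera call.
- workorder.hand_in(): hands the job in; it is judged then, once.
The state is a dict: "time": time; "joint_positions": joint angles; "qd": joint speeds; "joint_efforts": joint torques, N m; "tool_pos": TCP position; "tool_rot": TCP orientation; "ft_force": force on the tool from outside, world axes, zero at the start; "moment": the same for the moment, N m; "finger_gap": opening from 0.0 (shut) to 1.0 (fully open); "gripper_force": force on a finger pad.
Only numpy, scipy, OpenCV 4.12 (cv2) and the standard library are available. Lean on these libraries where they do the work, as an engineer would, in place of code of your own. Each camera call takes 0.05 s, during which the arm holds its last target. There are 200 camera calls.

## Working session

There is one attempt and no reset: what is moved stays moved. The work goes in short steps, Python scripts to look and compute and a shell command to move; the robot and the scene stay as the last step left them, time stands still between calls to the robot, and variables do not carry over. Pictures are saved under pics/ and viewed, at most 10 in all, crops included, and the job is handed in when it is done.

```bash
mkdir -p pics; python3 - <<'E'
from bench import telemetry, viewer
import cv2
for n in("top","side"):
    cv2.imwrite(f"pics/{n}0.png",viewer.get_image(n)); print(n,viewer.calibration(n))
o=telemetry.get_obs();print(o['time'],o['tool_pos'],o['tool_rot'],o['finger_gap'],o['ft_force'])
E
```

```text
top {'K': array([[409.36497904,   0.        , 259.93768463],
       [  0.        , 409.36497904, 182.81561499],
       [  0.        ,   0.        ,   1.        ]]), 'rvec': array([ 2.13722734, -2.11643747,  0.20989767]), 'tvec': array([-60.17413841, 549.09577786, 800.03911944])}
side {'K': array([[493.6153319 ,   0.        , 260.69375107],
       [  0.        , 493.6153319 , 185.6005794 ],
       [  0.        ,   0.        ,   1.        ]]), 'rvec': array([ 1.96722686,  1.83567744, -0.51416286]), 'tvec': array([-1.08376320e+00, -4.55266617e+02,  1.28307529e+03])}
0.1 [184.40903989 596.67096248 243.58048077] [ 9.88772240e-01 -1.49427318e-01 -1.17028538e-04  9.58888533e-04] 1.0016392346654406 [0.15937949 0.34536352 0.37767935]
```

View pics/top0.png

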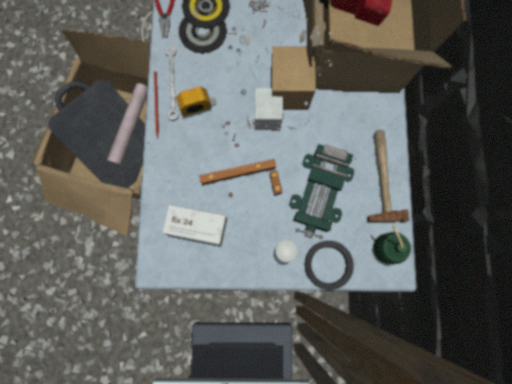

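View pics/side0.png

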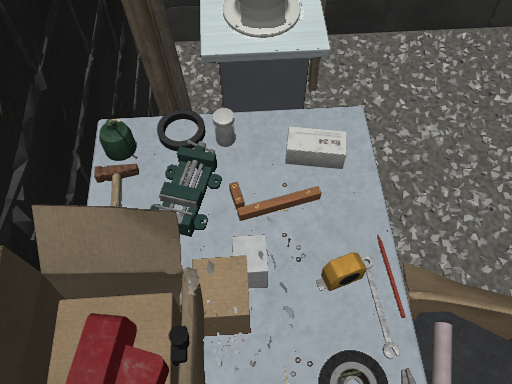

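The top view shows the carton around (195,225), the long batten from (200,179) to (275,165), the short batten at (277,182), the jar at (287,251) and the roll at (329,265). I'll zoom in for accurate corners.

```bash
python3 - <<'E'
import cv2
a=cv2.imread("pics/top0.png")[150:260,150:300]; cv2.imwrite("pics/topc.png",cv2.resize(a,None,fx=5,fy=5,interpolation=cv2.INTER_CUBIC))
a=cv2.imread("pics/side0.png")[100:225,220:360]; cv2.imwrite("pics/sidec.png",cv2.resize(a,None,fx=4.8,fy=4.8,interpolation=cv2.INTER_CUBIC))
E
```

```text
(no output)
```

View pics/topc.png

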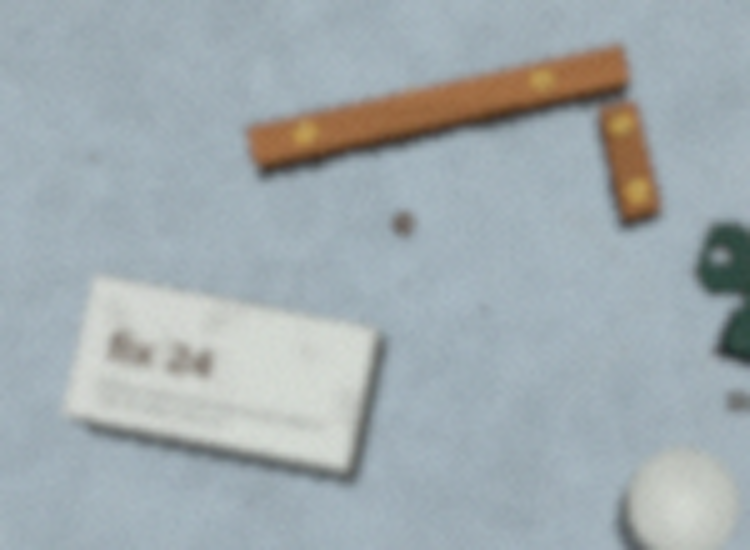

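View pics/sidec.png

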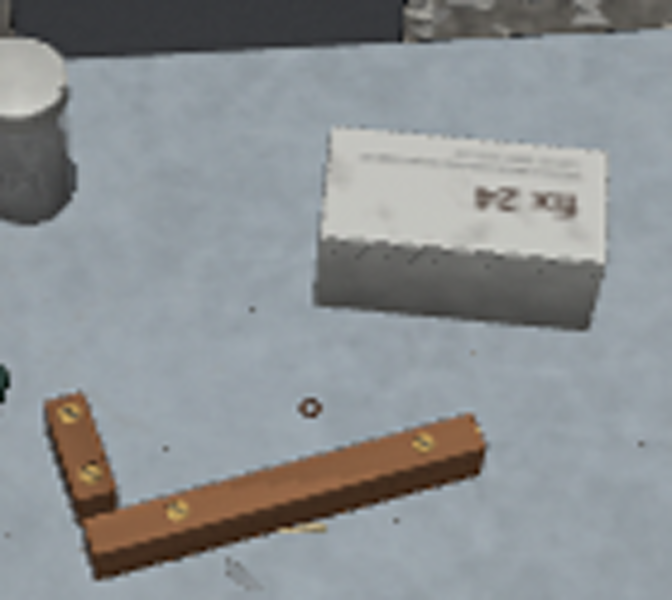

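The crops give clear corners for the carton top and the battens in both views. Next I'll fit the poses.

```bash
cat > h.py <<'E'
import numpy as np, cv2
from bench import viewer
from scipy.optimize import least_squares
C={n:viewer.calibration(n) for n in("top","side")}
def proj(n,P): return cv2.projectPoints(np.array(P,float),C[n]["rvec"],C[n]["tvec"],C[n]["K"],None)[0][:,0]
def unproj(n,uv,z):
    c=C[n];R=cv2.Rodrigues(c["rvec"])[0];uv=np.atleast_2d(uv)
    d=(np.linalg.inv(c["K"])@np.c_[uv,np.ones(len(uv))].T).T@R; o=-R.T@c["tvec"].ravel()
    return o+d*((z-o[2])/d[:,2])[:,None]
def T(p,L):
    L=np.array(L,float);c,s=np.cos(p[2]),np.sin(p[2])
    return np.c_[p[0]+c*L[:,0]-s*L[:,1],p[1]+s*L[:,0]+c*L[:,1],L[:,2]]
def fit(p0,obs):  # obs: list of (cam, local pts, pixels)
    r=least_squares(lambda p:np.concatenate([(proj(n,T(p,L))-uv).ravel() for n,L,uv in obs]),p0,x_scale=[10,10,.1])
    return r.x,np.sqrt(np.mean(r.fun**2))
crop=lambda p,f,o:(np.array(p,float)+.5)/f-.5+np.array(o)
BOX=[[30,60,52],[30,-60,52],[-30,-60,52],[-30,60,52]]
E
python3 - <<'E'
from h import *
t=lambda p:crop(p,5,(150,150)); s=lambda p:crop(p,4.8,(220,100))
ct=t([(94,277),(381,330),(350,472),(67,415)])
cs=s([(603,264),(320,240),(330,128),(605,152),(590,328),(315,303)])
B2=BOX+[[30,60,0],[30,-60,0]]
print(unproj("top",ct,52).round()); 
p0=[380,140,-.2]
for o in([("top",BOX,ct)],[("side",B2,cs)],[("top",BOX,ct),("side",B2,cs)]): print("carton",fit(p0,o))
LT=[[0,150,25],[0,0,25],[18,150,25],[18,0,25],[-8,0,25],[-58,0,25],[-58,-18,25]]
lt=t([(260,172),(629,88),(248,127),(622,46),(600,105),(624,223),(660,213)])
LS=[[0,150,25],[18,150,25],[18,0,25],[-58,0,25],[-58,-18,25]]
ls=s([(475,413),(485,448),(95,550),(85,392),(45,402)])
print(unproj("top",lt,25).round())
p0=[470,20,.2]
for o in([("top",LT,lt)],[("side",LS,ls)],[("top",LT,lt),("side",LS,ls)]): print("stop",fit(p0,o))
print("jar",unproj("top",t([(683,503)]),82))
print("roll",unproj("top",[(329,265)],19), "cartfront",unproj("top",[(140,288),(410,290),(150,100)],0).round())
E
```

```text
[[501. 133.  52.]
 [481.  15.  52.]
 [423.  26.  52.]
 [445. 141.  52.]]
carton (array([ 4.62367974e+02,  7.85361314e+01, -1.77457726e-01]), np.float64(0.5251475747054601))
carton (array([ 4.63497414e+02,  8.17063323e+01, -1.72257139e-01]), np.float64(0.6271203265579589))
carton (array([ 4.63038160e+02,  8.04577856e+01, -1.73094187e-01]), np.float64(0.8221725190127357))
[[ 551.   70.   25.]
 [ 590.  -88.   25.]
 [ 571.   76.   25.]
 [ 608.  -85.   25.]
 [ 582.  -76.   25.]
 [ 530.  -86.   25.]
 [ 535. -102.   25.]]
stop (array([ 5.87538160e+02, -7.80663461e+01,  2.17605479e-01]), np.float64(2.3416552231384))
stop (array([ 5.89493739e+02, -7.43462971e+01,  2.05133305e-01]), np.float64(2.375644810877381))
stop (array([ 5.88229121e+02, -7.63758605e+01,  2.08638470e-01]), np.float64(2.4909290552170837))
jar [[ 410.95040188 -106.8809621    82.        ]]
roll [[ 382.86728559 -200.77471689   19.        ]] cartfront [[ 332.  195.    0.]
 [ 332. -374.    0.]
 [ 750.  199.    0.]]
```

```bash
python3 - <<'E'
from h import *
t=lambda p:crop(p,5,(150,150)); s=lambda p:crop(p,4.8,(220,100))
LT=[[0,150,25],[0,-18,25],[18,150,25],[18,-18,25],[-8,0,25],[-58,0,25],[-58,-18,25]]
lt=t([(260,172),(629,88),(248,127),(622,46),(600,105),(624,223),(660,213)])
LS=[[0,150,25],[18,150,25],[18,-18,25],[-58,0,25],[-58,-18,25]]
ls=s([(475,413),(485,448),(95,550),(85,392),(45,402)])
p0=[470,20,.2]
for o in([("top",LT,lt)],[("side",LS,ls)],[("top",LT,lt),("side",LS,ls)]):
    p,e=fit(p0,o);print("stop",p.round(3),e)
c=np.array([463,80.5]);ps=p[2];R=np.array([[np.cos(ps),-np.sin(ps)],[np.sin(ps),np.cos(ps)]])
print("carton in stop",R.T@(c-p[:2]),-.173-ps,"seat",p[:2]+R@[-30,60])
print("stop axes",R, "corners in stop",[(R.T@(c+T([0,0,-.173],[b])[0,:2]-p[:2])).round() for b in BOX])
E
```

```text
stop [ 5.87081e+02 -7.27720e+01  2.36000e-01] 0.7243362012318737
stop [ 5.89775e+02 -6.98190e+01  2.31000e-01] 0.5671137904891039
stop [ 5.88074e+02 -7.14460e+01  2.31000e-01] 0.9630424643187507
carton in stop [-87.05102595 176.50245815] -0.40350441438618323 seat [545.15925563 -19.88674728]
stop axes [[ 0.97355128 -0.22846863]
 [ 0.22846863  0.97355128]] corners in stop [array([-36., 220.]), array([-83., 110.]), array([-138.,  133.]), array([-91., 243.])]
```

Fitted poses, with the stop at (588, -71.4) and yaw 0.231:

| Item | Position in stop frame (mm) | Yaw relative to stop (rad) |
|---|---|---|
| Carton | (-87, 176) | -0.40 |
| Jar | (-180, 6) | n/a |

The plan:
1. Push broadside with both spread fingers, turning the carton parallel to the long batten.
2. Slide it along by its end.
3. Seat it in the corner.

First I'll move in behind the carton, high up.

```bash

python3 -m handwheel '{"gripper":[80,80,80,80,80],"travel":[[14.6,-34,0],[14.6,-34,0],[14.6,-34,0],[14.6,-34,0],[14.6,-34,0]],"spin":[0.06,0.067,0,0,0]}'
python3 -m handwheel '{"gripper":[80,80,80,80,80],"travel":[[14.6,-34,0],[14.6,-34,0],[14.6,-34,0],[14.6,-34,0],[14.6,-34,0]],"spin":[0,0,0,0,0]}'
python3 -m handwheel '{"gripper":[80,80,80,80,80],"travel":[[14.6,-34,0],[14.6,-34,0],[14.6,-34,0],[14.6,-34,0],[14.6,-34,0]],"spin":[0,0,0,0,0]}'
python3 -m handwheel '{"gripper":[80,80],"travel":[[0,0,0],[0,0,0]],"spin":[0,0]}'
python3 - <<'E'
import numpy as np
from bench import telemetry
o=telemetry.get_obs();print(o['time'],o['tool_pos'],2*np.arctan2(o['tool_rot'][1],o['tool_rot'][0]),o['finger_gap'],o['joint_positions'],o['ft_force'])
E
```

```text
time: 0.6
tool_pos: [257.8, 425.4, 244.1]
tool_rot: [0.996, -0.086, -0.0, 0.0]
ft_force: [0.5, 0.1, 0.0]
finger_gap: 0.707
gripper_force: 0.0
time: 1.1
tool_pos: [330.6, 255.5, 244.4]
tool_rot: [0.996, -0.086, -0.0, 0.0]
ft_force: [-0.2, 0.2, -0.5]
finger_gap: 0.681
gripper_force: 0.0
time: 1.6
tool_pos: [403.6, 85.6, 244.5]
tool_rot: [0.996, -0.086, -0.0, -0.0]
ft_force: [0.5, 1.5, -0.4]
finger_gap: 0.688
gripper_force: 0.0
time: 1.8
tool_pos: [403.5, 86.3, 244.2]
tool_rot: [0.996, -0.088, -0.0, 0.0]
ft_force: [-0.5, 0.9, -0.2]
finger_gap: 0.686
gripper_force: 0.0
1.8 [403.45131294  86.32353024 244.23138692] -0.17522632327524204 0.6864204635282463 [ 6.08302317e-01  1.33117748e-02 -4.71867999e-01 -3.03350962e-04
 -1.08634008e+00  7.87409062e-01] [-0.5006974   0.91562728 -0.24879114]
```

```bash

python3 -m handwheel '{"gripper":[80,80,80,80,80],"travel":[[0,0,-45],[0,0,-45],[0,0,-45],[0,0,-45],[0,0,-32]],"spin":[0,0,0,0,0]}'
python3 -m handwheel '{"gripper":[80,80,80,80,80],"travel":[[0,0,0],[5,-0.9,0],[5,-0.9,0],[3,-0.5,0],[3,-0.5,0]],"spin":[0,0,0,0,0]}'
python3 -m handwheel '{"gripper":[80,80,80],"travel":[[2,-0.3,0],[2,-0.3,0],[2,-0.3,0]],"spin":[0,0,0]}'
python3 - <<'E'
from bench import viewer
import cv2
a=viewer.get_image("top")[150:270,150:310]; cv2.imwrite("pics/t1.png",cv2.resize(a,None,fx=5,fy=5,interpolation=cv2.INTER_CUBIC))
E
```

```text
time: 2.3
tool_pos: [402.2, 87.6, 30.4]
tool_rot: [0.996, -0.085, -0.001, 0.001]
ft_force: [0.3, 0.5, -0.2]
finger_gap: 0.687
gripper_force: 0.0
time: 2.8
tool_pos: [420.8, 84.8, 34.0]
tool_rot: [0.996, -0.086, 0.001, -0.001]
ft_force: [-0.5, -0.1, 0.3]
finger_gap: 0.685
gripper_force: 0.0
time: 3.1
tool_pos: [424.9, 83.0, 32.6]
tool_rot: [0.996, -0.087, -0.001, 0.0]
ft_force: [-2.9, 0.3, 1.2]
finger_gap: 0.684
gripper_force: 1.5
```

View pics/t1.png

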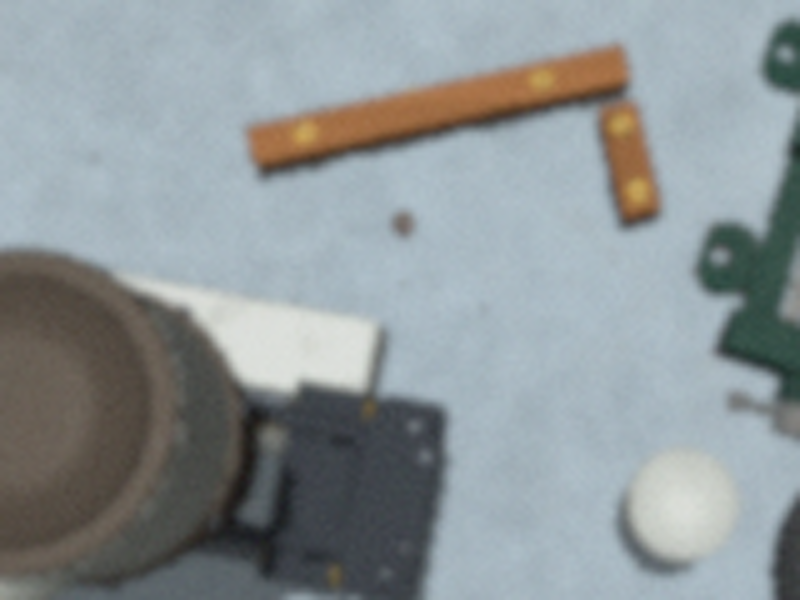

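Contact is confirmed: the wrist reads -2.9 N, the fingers lie along the carton's near side, and the jar at (680,505) is clear. Next I'll push in an arc that turns the carton +0.40 rad about a point beyond its left end.

```bash

python3 -m handwheel '{"gripper":[80,80,80,80],"travel":[[3.75,-0.6,0],[3.8,-0.45,0],[3.8,-0.35,0],[3.8,-0.2,0]],"spin":[0.034,0.034,0.034,0.034]}'
python3 -m handwheel '{"gripper":[80,80,80,80],"travel":[[3.8,-0.1,0],[3.8,0.05,0],[3.8,0.2,0],[3.8,0.3,0]],"spin":[0.034,0.034,0.034,0.034]}'
python3 -m handwheel '{"gripper":[80,80,80,80,80],"travel":[[3.8,0.45,0],[3.75,0.55,0],[3.75,0.7,0],[3.7,0.8,0],[0,0,0]],"spin":[0.034,0.034,0.034,0.034,0]}'
python3 - <<'E'
from bench import viewer
import cv2
a=viewer.get_image("top")[130:250,140:300]; b=viewer.get_image("side")[90:210,210:370]
cv2.imwrite("pics/t2.png",cv2.resize(cv2.hconcat([a,b]),None,fx=2.5,fy=2.5,interpolation=cv2.INTER_CUBIC))
E
```

```text
time: 3.55
tool_pos: [439.9, 81.1, 32.2]
tool_rot: [1.0, -0.018, -0.001, 0.001]
ft_force: [-1.8, -1.3, 1.0]
finger_gap: 0.688
gripper_force: 0.9
time: 3.95
tool_pos: [455.0, 81.5, 32.2]
tool_rot: [0.999, 0.05, -0.001, 0.001]
ft_force: [-2.0, -1.6, 0.7]
finger_gap: 0.69
gripper_force: 1.1
time: 4.45
tool_pos: [471.0, 84.5, 32.3]
tool_rot: [0.993, 0.117, -0.0, 0.0]
ft_force: [-0.6, -1.1, -1.5]
finger_gap: 0.685
gripper_force: 0.2
```

View pics/t2.png

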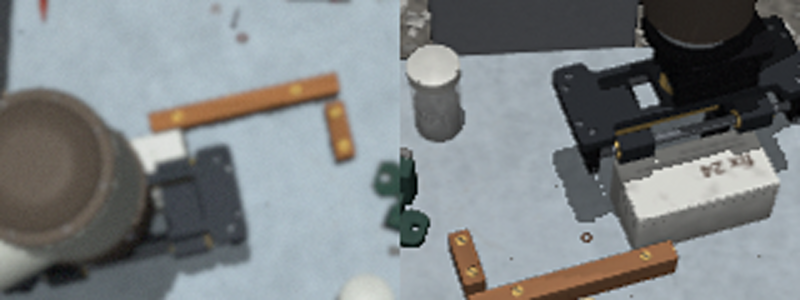

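Left panel: the carton's right end is at (165,150), parallel to the batten and with a small gap. The right panel agrees. Now I'll back off, lift, turn the hand by -90° and narrow the fingers, then measure the carton before coming down at its left end.

```bash

python3 -m handwheel '{"gripper":[80,80,80,80,80],"travel":[[-12,-2.8,0],[-12,-2.8,0],[0,0,40],[0,0,40],[0,0,30]],"spin":[0,0,0,0,0]}'
python3 -m handwheel '{"gripper":[220,220,220,220,220],"travel":[[9,22,0],[9,22,0],[9,22,0],[9,22,0],[7.3,21.2,0]],"spin":[-0.14,-0.14,-0.14,-0.14,-0.14]}'
python3 -m handwheel '{"gripper":[220,220,220,220,220],"travel":[[0,0,0],[0,0,0],[0,0,0],[0,0,0],[0,0,0]],"spin":[-0.14,-0.14,-0.14,-0.14,-0.14]}'
python3 -m handwheel '{"gripper":[220,220,220],"travel":[[0,0,0],[0,0,0],[0,0,0]],"spin":[-0.14,-0.031,0]}'
python3 - <<'E'
from bench import viewer,telemetry
import cv2,numpy as np
o=telemetry.get_obs();print(o['tool_pos'],2*np.arctan2(o['tool_rot'][1],o['tool_rot'][0]),o['joint_positions'])
a=viewer.get_image("top")[150:230,150:300]; b=viewer.get_image("side")[120:200,220:370]
cv2.imwrite("pics/t3.png",cv2.resize(cv2.vconcat([a,b][:2]),None,fx=3.7,fy=3.7,interpolation=cv2.INTER_CUBIC))
E
```

```text
time: 5.05
tool_pos: [446.2, 79.1, 144.6]
tool_rot: [0.993, 0.118, 0.001, -0.0]
ft_force: [0.7, -0.1, -0.4]
finger_gap: 0.686
gripper_force: 0.0
time: 5.55
tool_pos: [489.3, 188.9, 142.5]
tool_rot: [0.972, -0.233, -0.0, -0.0]
ft_force: [-0.4, 0.4, 0.0]
finger_gap: 0.318
gripper_force: 0.0
time: 6.05
tool_pos: [488.9, 188.0, 142.3]
tool_rot: [0.834, -0.552, -0.0, 0.0]
ft_force: [0.5, -0.1, -0.3]
finger_gap: 0.136
gripper_force: 0.0
time: 6.35
tool_pos: [489.0, 188.0, 142.4]
tool_rot: [0.785, -0.619, -0.0, 0.0]
ft_force: [0.1, 0.3, -0.9]
finger_gap: 0.135
gripper_force: 0.0
[489.03257844 187.95472038 142.40252999] -1.33561865584924 [ 6.76755151e-01  3.16071941e-01 -3.80474314e-01 -3.04181714e-04
 -8.74752220e-01 -4.41382385e-01]
```

View pics/t3.png

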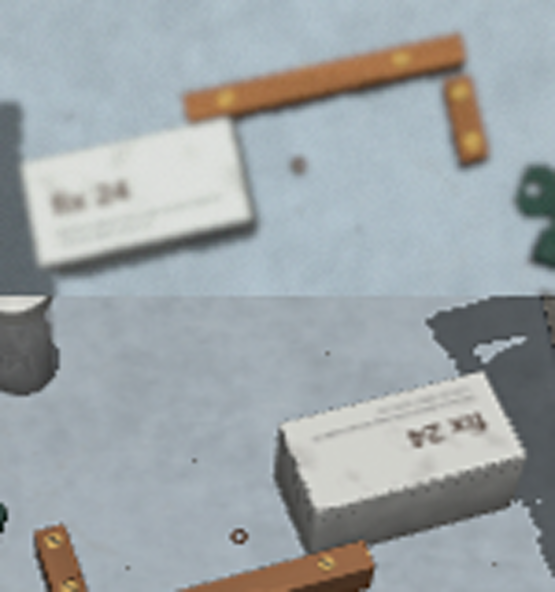

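The carton lies parallel to the batten with its near end at its left part. Top panel corners are (22,160), (232,118), (256,218) and (42,266).

```bash
python3 - <<'E'
from h import *
ct=crop([(22,160),(232,118),(256,218),(42,266)],3.7,(150,150))
cs=crop([(523,159),(316,212),(280,132),(487,76)],3.7,(220,120))
S=np.array([588.07,-71.45]);ps=.231;R=np.array([[np.cos(ps),-np.sin(ps)],[np.sin(ps),np.cos(ps)]])
for o in([("top",BOX,ct)],[("side",BOX,cs)],[("top",BOX,ct),("side",BOX,cs)]):
    p,e=fit([500,80,.2],o);print(p,e,"stop:",R.T@(p[:2]-S),p[2]-ps)
print("tcp stop",R.T@(np.array([489,188])-S))
E
```

```text
[5.09902899e+02 9.50988258e+01 2.28459739e-01] 0.3441120903030967 stop: [-37.959288   180.02138618] -0.002540260739523431
[5.10820736e+02 9.91414485e+01 2.28674482e-01] 0.936755540102518 stop: [-36.140268   183.74648868] -0.002325518035878965
[5.10453518e+02 9.72142875e+01 2.28393653e-01] 1.0120910897510393 stop: [-36.93895765 181.95459206] -0.002606346753339206
tcp stop [-37.03713918 275.24065419]
```

The carton is at stop-frame (-37, 182), parallel, with a 7 mm gap. Now I'll go down and push along the batten from its left end.

```bash

python3 -m handwheel '{"gripper":[220,220,220,220,220],"travel":[[0,0,-40],[0,0,-40],[0,0,-30],[0,0,0],[2.3,-9.7,0]],"spin":[0,0,0,0,0]}'
python3 -m handwheel '{"gripper":[220,220,220,220,220],"travel":[[1.37,-5.84,0],[1.37,-5.84,0],[1.37,-5.84,0],[1.37,-5.84,0],[1.37,-5.84,0]],"spin":[0,0,0,0,0]}'
python3 -m handwheel '{"gripper":[220,220,220,220,220],"travel":[[1.37,-5.84,0],[1.37,-5.84,0],[1.37,-5.84,0],[1.37,-5.84,0],[1.37,-5.84,0]],"spin":[0,0,0,0,0]}'
python3 -m handwheel '{"gripper":[220,220,220,220,220],"travel":[[1.37,-5.84,0],[1.37,-5.84,0],[1.37,-5.84,0],[1.37,-5.84,0],[1.37,-5.84,0]],"spin":[0,0,0,0,0]}'
python3 -m handwheel '{"gripper":[220,220,220,220,220],"travel":[[1.37,-5.84,0],[1.37,-5.84,0],[1.37,-5.84,0],[1.37,-5.84,0],[0,0,0]],"spin":[0,0,0,0,0]}'

```

```text
time: 6.95
tool_pos: [492.9, 179.2, 32.9]
tool_rot: [0.786, -0.618, 0.0, -0.0]
ft_force: [-0.3, -0.0, 0.7]
finger_gap: 0.138
gripper_force: 0.0
time: 7.45
tool_pos: [500.2, 149.6, 33.5]
tool_rot: [0.785, -0.619, 0.0, -0.001]
ft_force: [-0.2, 2.9, 2.0]
finger_gap: 0.138
gripper_force: 1.4
time: 7.95
tool_pos: [506.2, 119.7, 32.4]
tool_rot: [0.785, -0.619, -0.0, 0.0]
ft_force: [-0.7, 2.3, 1.8]
finger_gap: 0.136
gripper_force: 1.4
time: 8.45
tool_pos: [513.0, 90.5, 32.4]
tool_rot: [0.785, -0.619, -0.0, 0.0]
ft_force: [-0.8, 2.1, 0.8]
finger_gap: 0.141
gripper_force: 1.2
time: 8.95
tool_pos: [518.3, 66.6, 32.3]
tool_rot: [0.785, -0.62, -0.0, 0.001]
ft_force: [0.1, 0.6, -0.4]
finger_gap: 0.141
gripper_force: 0.0
```

```bash

python3 -m handwheel '{"gripper":[220,220,220,220,220],"travel":[[1.37,-5.84,0],[1.37,-5.84,0],[0,0,0],[-2.3,9.7,0],[-2.3,9.7,0]],"spin":[0,0,0,0,0]}'
python3 -m handwheel '{"gripper":[220,220,220,220,220],"travel":[[0,0,40],[0,0,40],[0,0,30],[0,0,0],[-8.6,-19.1,0]],"spin":[0,0,0,0,0.14]}'
python3 -m handwheel '{"gripper":[80,80,80,80,80],"travel":[[-8.6,-19.1,0],[-8.6,-19.1,0],[-8.6,-19.1,0],[-8.6,-19.1,0],[0,0,0]],"spin":[0.14,0.14,0.14,0.14,0.14]}'
python3 -m handwheel '{"gripper":[80,80,80,80,80],"travel":[[0,0,0],[0,0,0],[0,0,0],[0,0,0],[0,0,0]],"spin":[0.14,0.14,0.14,0.14,0.14]}'
python3 -m handwheel '{"gripper":[80,80],"travel":[[0,0,0],[0,0,0]],"spin":[0.031,0]}'
python3 - <<'E'
from bench import viewer,telemetry
import cv2,numpy as np
o=telemetry.get_obs();print(o['tool_pos'],2*np.arctan2(o['tool_rot'][1],o['tool_rot'][0]),o['joint_positions'])
a=viewer.get_image("top")[130:250,160:320]; b=viewer.get_image("side")[110:230,200:360]
cv2.imwrite("pics/t4.png",cv2.resize(cv2.hconcat([a,b]),None,fx=2.5,fy=2.5,interpolation=cv2.INTER_CUBIC))
E
```

```text
time: 9.45
tool_pos: [516.5, 75.9, 32.6]
tool_rot: [0.785, -0.62, 0.0, 0.0]
ft_force: [0.2, -0.1, -0.5]
finger_gap: 0.143
gripper_force: 0.0
time: 9.95
tool_pos: [509.2, 58.5, 143.6]
tool_rot: [0.828, -0.56, 0.001, -0.002]
ft_force: [-0.2, -0.5, 0.2]
finger_gap: 0.136
gripper_force: 0.0
time: 10.45
tool_pos: [471.6, -21.0, 141.7]
tool_rot: [0.97, -0.243, -0.001, 0.0]
ft_force: [-0.1, -0.3, 0.4]
finger_gap: 0.506
gripper_force: 0.0
time: 10.95
tool_pos: [473.1, -19.4, 141.9]
tool_rot: [0.994, 0.105, -0.001, 0.0]
ft_force: [0.3, -0.3, -0.8]
finger_gap: 0.686
gripper_force: 0.0
time: 11.15
tool_pos: [473.2, -19.5, 141.9]
tool_rot: [0.993, 0.118, -0.001, 0.0]
ft_force: [0.8, 0.5, -0.8]
finger_gap: 0.686
gripper_force: 0.0
[473.1635709  -19.47572394 141.93155152] 0.23578000759454185 [ 3.02947843e-01  2.38557846e-01 -4.97167624e-01 -2.36221589e-04
 -8.36316631e-01  1.50378692e+00]
```

View pics/t4.png

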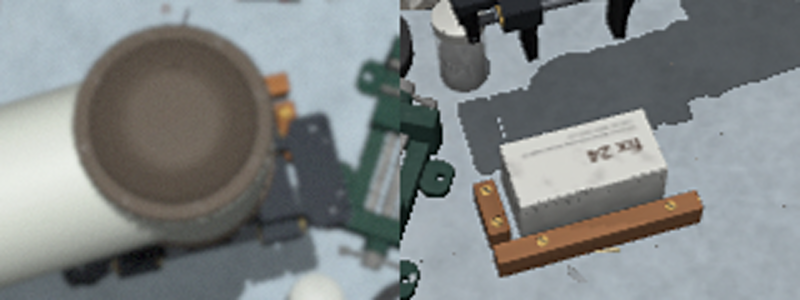

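Side panel: the carton sits parallel, with small gaps to the short batten (about 9 mm) and the long batten (6 mm). The hand is behind it, and the jar is clear. Next is the broadside push.

```bash

python3 -m handwheel '{"gripper":[80,80,80,80,80],"travel":[[0,0,-40],[0,0,-40],[0,0,-30],[0,0,0],[0,0,0]],"spin":[0,0,0,0,0]}'
python3 -m handwheel '{"gripper":[80,80,80,80,80],"travel":[[5.84,1.37,0],[5.84,1.37,0],[5.84,1.37,0],[2.9,0.7,0],[1.95,0.46,0]],"spin":[0,0,0,0,0]}'
python3 -m handwheel '{"gripper":[80,80,80],"travel":[[1.95,0.46,0],[1.95,0.46,0],[0,0,0]],"spin":[0,0,0]}'

```

```text
time: 11.75
tool_pos: [473.9, -19.9, 32.7]
tool_rot: [0.993, 0.118, -0.0, 0.0]
ft_force: [0.7, -0.6, 0.3]
finger_gap: 0.688
gripper_force: 0.0
time: 12.25
tool_pos: [495.3, -15.1, 32.7]
tool_rot: [0.993, 0.117, -0.001, 0.0]
ft_force: [-3.2, -0.2, 0.5]
finger_gap: 0.685
gripper_force: 1.5
time: 12.55
tool_pos: [500.2, -13.8, 32.5]
tool_rot: [0.993, 0.117, 0.0, -0.0]
ft_force: [-1.8, -0.4, 0.3]
finger_gap: 0.685
gripper_force: 0.8
```

```bash

python3 -m handwheel '{"gripper":[80,80],"travel":[[0.97,0.23,0],[0.97,0.23,0]],"spin":[0,0]}'
python3 -m handwheel '{"gripper":[80,80],"travel":[[0.97,0.23,0],[0,0,0]],"spin":[0,0]}'
python3 -m handwheel '{"gripper":[80,80],"travel":[[0.97,0.23,0],[0,0,0]],"spin":[0,0]}'

```

```text
time: 12.75
tool_pos: [501.7, -13.5, 32.4]
tool_rot: [0.993, 0.117, -0.0, 0.0]
ft_force: [-2.0, -0.9, 1.0]
finger_gap: 0.685
gripper_force: 1.0
time: 12.95
tool_pos: [502.0, -13.4, 32.4]
tool_rot: [0.993, 0.117, -0.001, 0.0]
ft_force: [-5.1, -1.6, 2.6]
finger_gap: 0.688
gripper_force: 2.3
time: 13.15
tool_pos: [502.0, -13.4, 32.3]
tool_rot: [0.993, 0.117, -0.002, 0.0]
ft_force: [-6.9, -1.0, 4.0]
finger_gap: 0.686
gripper_force: 3.2
```

Seating force is building against the long batten. I'll press a little harder to square the carton, then withdraw and go for the end push.

```bash

python3 -m handwheel '{"gripper":[80,80,80],"travel":[[0.97,0.23,0],[0.97,0.23,0],[0,0,0]],"spin":[0,0,0]}'
python3 -m handwheel '{"gripper":[80,80,80],"travel":[[0.97,0.23,0],[0.97,0.23,0],[0,0,0]],"spin":[0,0,0]}'

```

```text
time: 13.45
tool_pos: [502.0, -13.5, 32.0]
tool_rot: [0.993, 0.117, -0.004, 0.0]
ft_force: [-9.8, -0.9, 8.3]
finger_gap: 0.686
gripper_force: 4.9
time: 13.75
tool_pos: [502.0, -13.6, 31.8]
tool_rot: [0.993, 0.117, -0.006, 0.001]
ft_force: [-13.4, -2.0, 9.2]
finger_gap: 0.686
gripper_force: 6.5
```

```bash

python3 -m handwheel '{"gripper":[80,80,80,80,80],"travel":[[-4,-1,0],[-10,-2.3,0],[-10,-2.35,0],[-10,-2.35,0],[0,0,30]],"spin":[0,0,0,0,0]}'
python3 -m handwheel '{"gripper":[80,80,80,220,220],"travel":[[0,0,40],[0,0,40],[0,0,0],[9.4,19.4,0],[9.4,19.4,0]],"spin":[0,0,0,-0.14,-0.14]}'
python3 -m handwheel '{"gripper":[220,220,220,220,220],"travel":[[9.4,19.4,0],[9.4,19.4,0],[9.4,19.4,0],[0,0,0],[0,0,0]],"spin":[-0.14,-0.14,-0.14,-0.14,-0.14]}'
python3 -m handwheel '{"gripper":[220,220,220,220,220],"travel":[[0,0,0],[0,0,0],[0,0,0],[0,0,0],[0,0,0]],"spin":[-0.14,-0.14,-0.14,-0.14,-0.031]}'
python3 - <<'E'
from bench import viewer,telemetry
import cv2,numpy as np
from h import *
o=telemetry.get_obs();p=o['tool_pos'];print(p,2*np.arctan2(o['tool_rot'][1],o['tool_rot'][0]))
S=np.array([588.07,-71.45]);ps=.231;R=np.array([[np.cos(ps),-np.sin(ps)],[np.sin(ps),np.cos(ps)]])
print("tcp stop",R.T@(p[:2]-S))
b=viewer.get_image("side")[110:230,220:360]
cv2.imwrite("pics/t5.png",cv2.resize(b,None,fx=5,fy=5,interpolation=cv2.INTER_CUBIC))
E
```

```text
time: 14.25
tool_pos: [469.5, -21.0, 60.0]
tool_rot: [0.993, 0.117, -0.005, 0.0]
ft_force: [0.1, 0.1, 0.7]
finger_gap: 0.688
gripper_force: 0.0
time: 14.75
tool_pos: [492.4, 18.9, 142.8]
tool_rot: [1.0, -0.026, 0.001, -0.0]
ft_force: [-0.1, -0.2, -0.5]
finger_gap: 0.578
gripper_force: 0.0
time: 15.25
tool_pos: [520.6, 77.6, 141.8]
tool_rot: [0.931, -0.366, -0.0, -0.0]
ft_force: [-0.1, 0.5, 0.4]
finger_gap: 0.171
gripper_force: 0.0
time: 15.75
tool_pos: [520.3, 76.9, 142.0]
tool_rot: [0.784, -0.621, -0.0, -0.0]
ft_force: [-0.3, -0.2, 0.4]
finger_gap: 0.138
gripper_force: 0.0
[520.2904271   76.91428848 141.98712055] -1.339041963998472
tcp stop [-32.01104373 159.94163209]
```

View pics/t5.png

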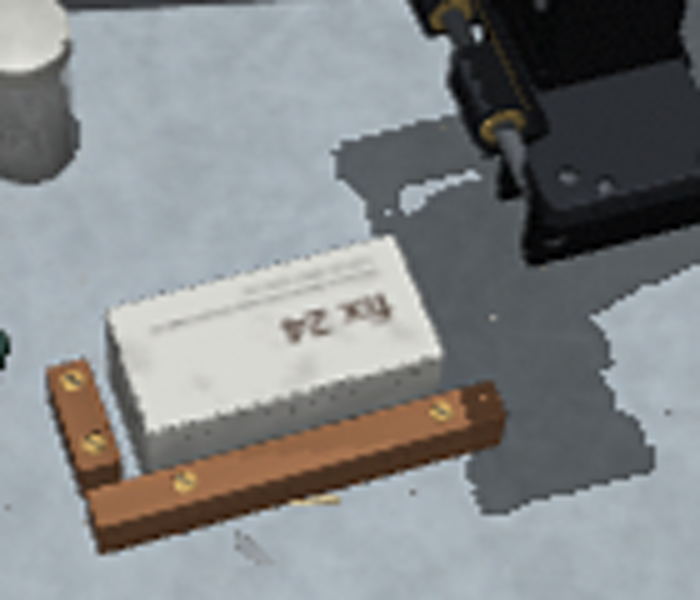

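The long side is flush with the long batten, and about 9 mm remains to the short one. Now the end push.

```bash

python3 -m handwheel '{"gripper":[220,220,220,220,220],"travel":[[0,0,-40],[0,0,-40],[0,0,-30],[0,0,0],[1.37,-5.84,0]],"spin":[0,0,0,0,0]}'
python3 -m handwheel '{"gripper":[220,220,220,220,220],"travel":[[1.37,-5.84,0],[1.37,-5.84,0],[0.69,-2.92,0],[0.46,-1.95,0],[0.46,-1.95,0]],"spin":[0,0,0,0,0]}'
python3 -m handwheel '{"gripper":[220,220,220,220],"travel":[[0.46,-1.95,0],[0.46,-1.95,0],[0.23,-0.97,0],[0,0,0]],"spin":[0,0,0,0]}'
python3 -m handwheel '{"gripper":[220,220,220],"travel":[[0.23,-0.97,0],[0.23,-0.97,0],[0,0,0]],"spin":[0,0,0]}'

```

```text
time: 16.3
tool_pos: [522.3, 71.4, 32.7]
tool_rot: [0.786, -0.619, 0.0, 0.0]
ft_force: [0.6, -0.4, 1.0]
finger_gap: 0.137
gripper_force: 0.0
time: 16.8
tool_pos: [527.2, 53.0, 33.4]
tool_rot: [0.785, -0.619, 0.001, -0.001]
ft_force: [-0.5, 2.3, 2.3]
finger_gap: 0.138
gripper_force: 1.5
time: 17.2
tool_pos: [527.8, 48.2, 32.7]
tool_rot: [0.785, -0.619, 0.0, -0.0]
ft_force: [-0.9, 4.0, 4.0]
finger_gap: 0.141
gripper_force: 2.2
time: 17.5
tool_pos: [527.8, 48.0, 32.7]
tool_rot: [0.785, -0.619, -0.001, -0.001]
ft_force: [-5.4, 13.6, 4.3]
finger_gap: 0.133
gripper_force: 7.3
```

It has butted: force jumped to 14 N at TCP y ≈ 130, as predicted. I'll draw back and inspect.

```bash

python3 -m handwheel '{"gripper":[220,220,220,220,220],"travel":[[-0.5,2,0],[-1,4,0],[-4.6,19.5,0],[0,0,40],[0,0,40]],"spin":[0,0,0,0,0]}'
python3 -m handwheel '{"gripper":[220,220,220,220,220],"travel":[[0,0,40],[-25,38,0],[-25,38,0],[-25,38,0],[0,0,0]],"spin":[0,0,0,0,0]}'
python3 - <<'E'
from bench import viewer
import cv2
a=viewer.get_image("top")[150:265,180:300]; b=viewer.get_image("side")[110:225,220:340]
cv2.imwrite("pics/t6.png",cv2.resize(cv2.hconcat([a,b]),None,fx=3.3,fy=3.3,interpolation=cv2.INTER_CUBIC))
E
```

```text
time: 18.0
tool_pos: [520.5, 70.7, 111.8]
tool_rot: [0.785, -0.619, -0.001, 0.003]
ft_force: [0.3, 1.0, 0.4]
finger_gap: 0.135
gripper_force: 0.0
time: 18.5
tool_pos: [444.7, 187.6, 152.5]
tool_rot: [0.787, -0.617, -0.0, 0.0]
ft_force: [0.0, 0.1, -0.4]
finger_gap: 0.138
gripper_force: 0.0
```

View pics/t6.png

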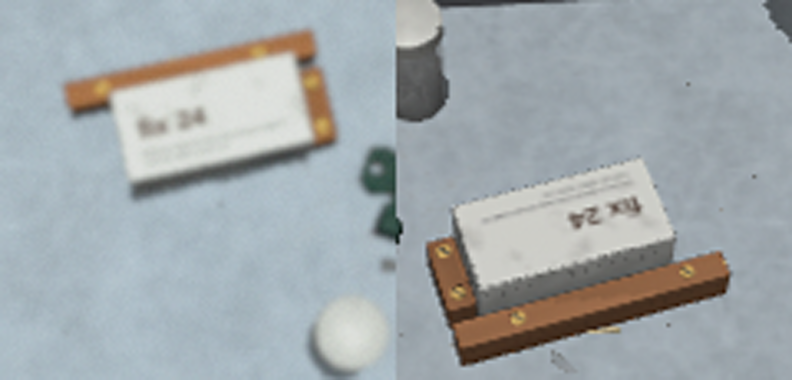

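Both panels show the carton against both battens, with the jar in place. A quick numeric check:

```bash
python3 - <<'E'
from h import *
ct=crop([(110,93),(297,52),(314,143),(132,185)],3.3,(180,150))
cs=crop([(673-396,237),(477-396,290),(453-396,206),(642-396,158)],3.3,(220,110))
S=np.array([588.07,-71.45]);ps=.231;R=np.array([[np.cos(ps),-np.sin(ps)],[np.sin(ps),np.cos(ps)]])
for o in([("top",BOX,ct)],[("side",BOX,cs)],[("top",BOX,ct),("side",BOX,cs)]):
    p,e=fit([540,-20,.2],o);print(e,"stop:",R.T@(p[:2]-S),p[2]-ps)
E
```

```text
0.43933194436133627 stop: [-31.77375015  57.79296196] 0.0021213861372032794
0.5196816524332911 stop: [-29.06451908  60.14473353] -0.006000836144817362
0.7881424019150336 stop: [-30.44146606  59.10431165] -0.0018031288644177468
```

The fit gives (-30.4, 59.1) mm with a yaw error of -0.002 rad. That is seated within measurement error, so I'm handing in.

```bash
python3 -c "
from bench import workorder
print(workorder.hand_in())"
```

```text
the job is handed in; nothing more can be done
None
```

The carton is seated in the corner, its long side flush along the long batten and its end against the short one (within about 1 mm by the camera fit); it was only pushed from outside, the hand is drawn back with no sign of any bystander being touched, and the job is handed in at about 19 s.

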